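# Weight the margin gauge and hold its arm at the mark

### The arm

A 6-joint arm with a two-finger parallel gripper is mounted at the origin on the work surface. World frame = base frame: x ahead of the robot, y to its left, z up, the work surface at z = 0. Lengths are in m, angles in rad, forces in N, time in s.
With the tool pointing down it reaches from about 0.25 to 0.775 m from the base axis. Payload 4 kg.
Tool frame: the origin (TCP) lies midway between the tips of the shut fingers; the grasp point (between the pads) lies 19 mm behind it (robot.grasp_offset is the distance from the TCP to the grasp point, in m); z points along the fingers, y is the direction in which the jaws open and shut (so a half turn about z gives the same grasp; the last joint's range is limited). The gripper opens to 94 mm and grips with 3 to 60 N. Pads are 16 mm wide; open, the fingers measure 119 mm over their backs; the gripper's body (75 mm by 177 mm) begins 78 mm behind the grasp point.
Start: joints at [1.222, 0.087, 1.371, -0, 1.684, -0.103], TCP at [0.134, 0.533, 0.206] pointing down, gripper open.
Joint ranges: [-3.1, 3.1], [-0.76, 2.03], [0.27, 2.55], [-1.08, 4.22], [0.17, 2.65], [-2.57, 2.57]. Speed limits (rad/s): [2.79, 2.79, 3.14, 3.14, 3.14, 3.14].

### API

Orientations are given as [roll, pitch, yaw] about the fixed x, y, z axes, in that order (R = Rz(yaw) Ry(pitch) Rx(roll)).
In Python, from bench import status, viewer, order, robot gives the robot as it stands. The module is installed in compiled form; this text tells all that it offers.
- The arm moves only by the tool move_arm, never from a script. Its argument "targets" is a list of rows, each a list of 3 entries, a list of its own where there are three numbers: the shift along the tool's x, y, z in mm, then the turn, a rotation vector about the tool's x, y, z in degrees, then the opening, from -1 (shut) to 1 (fully open). A call has 1 to 20 rows; each row is the pose to reach, as a shift and turn from the pose commanded when the call began, along the tool's axes at that moment; what a row does not reach only later rows make up. A row lasts 1/8 s, in which the tool goes at most 62.5 mm and 10.7 degrees, less where a joint would pass 70% of its speed; a pose out of reach is approached as far as the arm can. A call with a gripper value outside its range is refused whole. The fingers move at their own pace and stop on an object; the grip force is fixed at half the most. Time passes only in rows, so rows that repeat a pose let the fingers close. It gives the time, the measured TCP pose, the force and the opening at its end, in the units of the state.
- status.get_obs(): the state, without advancing time (a new reading comes with each control period).
- viewer.snapshot(name): name is "side" or "top"; returns the picture (420x560x3 uint8, red, green, blue); there is no depth.
- viewer.camera_model(name): a dict with "K" (3x3 intrinsics, pixels), "xyz" and "attitude" of the camera in the world. Camera axes: x right, y up, looking along -z (the intrinsics and any distortion apply to the point x, -y, -z); pixel columns grow to the right and rows downward; lengths in m; the calibration is good to about 2 mm. A picture is of the moment at which its call begins. camera_model takes no time and is no camera call.
- order.close_job(): hands the job in, once; it reports no verdict.
The state is a dict: "time": time; "joint_positions": joint angles; "qvel": joint speeds; "joint_torque": joint torques, N m; "tool_pos": TCP position; "ee_rot": TCP orientation; "wrist_force": force on the tool from outside, world axes, zero at the start; "wrist_torque": the same for the moment, N m; "width": finger opening in m.
Only numpy, scipy, OpenCV 4.12 (cv2) and the standard library are available. Lean on these libraries where they do the work, as an engineer would, in place of code of your own. Each camera call takes 0.05 s, during which the arm holds its last target. There are 200 camera calls.

### The job

Slip the brass ring weight over the upright post of the margin gauge so that it sits fully down, and let go of it. Then squeeze the red lock button in the gauge arm's blue grip, draw the arm out until its white pointer is at the red mark on the scale, and finish still holding the grip there, because the arm springs back when let go. Leave the ink bottle, water pot, paperweight and ink box where they are.

Things in the scene. Friction and masses are not known exactly. Their poses are not given: they have to be found in the camera images.
- weight_center (a point): Centre (half-way up) of the loose brass ring weight, 52 mm outside diameter, 20 mm bore, 30 mm high, about 0.4 kg, lying flat on the table, its axis z upright. Seated, its centre is 35 mm below post_top.
- post_top (a point): Centre of the top of the gauge's steel upright post: 16 mm diameter, 50 mm tall, tapered to 10 mm over its last 5 mm, top 72 mm above the table. The seated ring rests on the dark shoulder at its foot (36 mm diameter, 10 mm high, on a 12 mm base plate). Axes of the gauge: z up, y the way the arm draws out, x across the arm. The gauge is fixed; its place and yaw change.
- sleeve_top (a point): Middle of the top of the gauge's fixed dark sleeve, out of which the arm slides: 28 mm wide (x), 150 mm long (y), 90 mm above the table, 85 mm to the +x side of the post. Axes as the gauge.
- grip_center (a point): Centre of the blue grip at the arm's end: 26 mm wide (x), 60 long (y), 32 high, 75 mm above the table. Axes as the gauge: the arm draws out level along +y. The red round lock button (16 mm diameter) stands 5.5 mm out of the middle of its +x side. Pinching the grip's two sides along x, at its middle, from above, pushes the button flush and frees the arm for as long as it is pinched.
- boom (a joint): How far the arm is drawn out, m: 0 is home (the start), 0.145 the end stop. A spring pulls it home with 3.5 to 5 N. At home the lock stops it from moving out unless the button is pressed.
- lock_button (a joint): How far the lock button is pressed in, m: 0 is out, about 0.006 fully pressed (6 N); the lock is free beyond 0.004.
- pointer_tip (a point): Lower tip of the white pointer (4 mm wide), which is fixed to the arm and moves with it, 35 mm to the +x side and 45 mm to the +y side of grip_center, 13 mm above the table, just over the yellow scale. Axes as the gauge.
- red_mark (a point): Middle of the 3 mm wide red line (part of a red clip) across the yellow scale, 10 mm above the table. Axes as the gauge. The arm is at the mark when pointer_tip and red_mark are level along the gauge's y; this is 50 to 120 mm out from home and changes. The clip is fixed.
- ink_bottle_center (a point): Bystander: centre of the black ink bottle, 44 mm diameter, 100 mm tall, standing.
- water_pot_center (a point): Bystander: centre of the blue ceramic water bowl, 76 mm diameter, 45 mm high.
- paperweight_center (a point): Bystander: centre of the steel paperweight bar, 25 x 160 x 14 mm.
- ink_box_center (a point): Bystander: centre of the green ink box, 50 x 100 x 35 mm.
Things that resemble listed ones, but are neither listed nor needed, are in the scene too. Of the things that look like the part that bears weight_center, the smallest one is meant.

How it is judged:
By the outcome, as a careful person would: the job done as asked, in the order asked, and still so for the second after the job is handed in, while the arm keeps its last pose, push and grip.
It also fails if it takes over 51 s, if anything falls off the work surface, if the arm or the gripper's body presses on something with over 40 N, if the wrist force passes 120 N, or if a joint passes its speed limit or range.

## Working session

There is one attempt and no reset: what is moved stays moved. The work goes in short steps, Python scripts to look and compute and a tool call to move; the robot and the scene stay as the last step left them, time stands still between calls to the robot, and variables do not carry over. Pictures are saved under pics/ and viewed, about 8 in all and at most 12, crops included, and the job is handed in when it is done.

Besides the shell and the picture viewer there is one more tool, called after "Call:" as name(argument=value, ...) on one line, values as JSON. move_arm: Moves the arm, as the interface text tells. Its arguments: {"type":"object","properties":{"targets":{"type":"array"}},"required":["targets"]}

```bash
mkdir -p pics; cat > h.py <<'E'
import numpy as np,cv2
from bench import status,viewer,order,robot
from scipy.spatial.transform import Rotation as Ro
def snap(n,f):
    im=viewer.snapshot(n); cv2.imwrite('pics/'+f,im[:,:,::-1]); return im
def cam(n):
    c=viewer.camera_model(n); a=np.array(c['attitude'],float)
    R=a if a.shape==(3,3) else Ro.from_euler('xyz',a).as_matrix()
    return np.array(c['K']),np.array(c['xyz']),R,c
def ray(n,u,v):
    K,p,R,_=cam(n); d=np.linalg.inv(K)@[u,v,1]; return p,R@(d*[1,-1,-1])
def onz(n,u,v,z):
    p,d=ray(n,u,v); return p+d*(z-p[2])/d[2]
def proj(n,X):
    K,p,R,_=cam(n); q=(R.T@(np.array(X)-p))*[1,-1,-1]; q=K@q; return q[:2]/q[2]
E
python3 - <<'E'
from h import *
for n in('side','top'):
    snap(n,n+'0.png'); print(cam(n)[3])
print(status.get_obs())
a=cv2.imread('pics/side0.png');b=cv2.imread('pics/top0.png')
E
```

```text
{'K': array([[407.39753375,   0.        , 282.19915913],
       [  0.        , 407.39753375, 209.34696557],
       [  0.        ,   0.        ,   1.        ]]), 'xyz': array([-0.23177186, -0.84718819,  0.7526059 ]), 'attitude': array([ 1.05687107, -0.00928943, -0.78791367])}
{'K': array([[432.07396111,   0.        , 278.94201647],
       [  0.        , 432.07396111, 211.826259  ],
       [  0.        ,   0.        ,   1.        ]]), 'xyz': array([ 0.42367262, -0.03454935,  1.17950727]), 'attitude': array([ 0.14541785, -0.00992061, -1.57697787])}
{'time': 0.1, 'joint_positions': array([ 1.22189193e+00,  8.78839515e-02,  1.37204906e+00,  5.97980683e-06,
        1.68362918e+00, -1.03097609e-01]), 'qvel': array([ 2.93607242e-04, -1.76879943e-03, -3.11756485e-03, -2.94790799e-03,
        1.33596004e-03,  7.26258045e-05]), 'joint_torque': array([ 2.24042575e-03, -3.41251981e+01, -3.03302586e+01,  7.20385252e-02,
        3.03646596e-02, -1.02422089e-04]), 'tool_pos': array([0.13367062, 0.53300847, 0.2044471 ]), 'ee_rot': array([-3.13963419e+00, -2.08606530e-04,  2.89578633e+00]), 'wrist_force': array([ 0.40061314,  0.5374301 , -1.01687948]), 'wrist_torque': array([-0.01917344,  0.00489542,  0.02213318]), 'width': 0.09393951390764922}
```

View pics/top0.png

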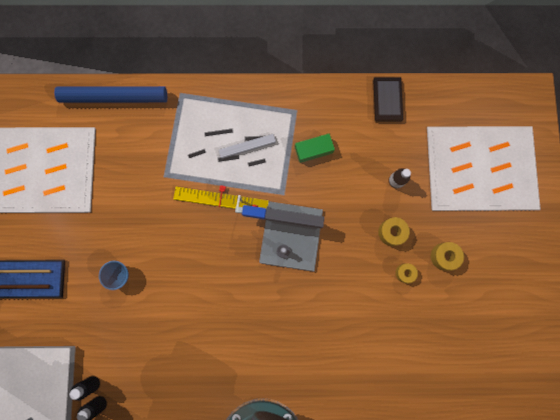

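View pics/side0.png

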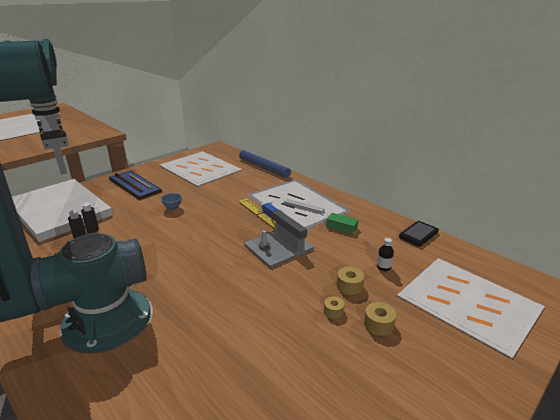

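The top view shows the small ring at about (408,273), the post at (285,251), the sleeve at (295,217), the blue grip at (254,212), the white pointer at (240,204) and the red clip at (222,189). The two larger rings beside the small one are decoys. Next I measure.

```bash
python3 - <<'E'
from h import *
t=cv2.imread('pics/top0.png');s=cv2.imread('pics/side0.png')
def blobs(im,lo,hi,roi,amin=6):
    x0,y0,x1,y1=roi; h=cv2.cvtColor(im,cv2.COLOR_BGR2HSV)[y0:y1,x0:x1]
    m=cv2.inRange(h,lo,hi); n,_,st,c=cv2.connectedComponentsWithStats(m)
    return [(st[i].tolist(),(c[i]+[x0,y0]).round(1).tolist()) for i in range(1,n) if st[i][4]>=amin]
print('red',blobs(t,(0,170,90),(6,255,255),(170,160,340,240)),blobs(t,(174,170,90),(180,255,255),(170,160,340,240)))
print('blue',blobs(t,(105,150,60),(125,255,255),(200,180,340,240)))
print('white',blobs(t,(0,0,190),(180,60,255),(225,190,260,220),3))
print('yel',blobs(t,(24,200,150),(34,255,255),(160,170,290,230)))
print('brass',blobs(t,(20,150,60),(32,255,255),(370,200,480,300),20))
for n,im,roi in(('t',t,(165,170,345,280)),('r',t,(370,200,480,300)),('s',s,(230,185,325,275))):
    x0,y0,x1,y1=roi; 
    globals()[n]=cv2.resize(im[y0:y1,x0:x1],None,fx=4,fy=4,interpolation=cv2.INTER_CUBIC)
cv2.imwrite('pics/c1.png',t)
w=np.zeros((400,820,3),np.uint8); w[:400,:440]=r; w[:360,440:820]=s; cv2.imwrite('pics/c2.png',w[:,:800])
E
```

```text
red [([49, 26, 7, 9, 36], [221.8, 189.0])] []
blue [([43, 26, 23, 12, 199], [253.7, 211.4])]
white [([13, 5, 2, 2, 3], [238.7, 195.7]), ([11, 8, 3, 13, 16], [237.1, 204.4])]
yel [([14, 17, 46, 19, 530], [196.0, 195.9]), ([61, 25, 16, 13, 164], [228.8, 201.0]), ([82, 27, 3, 4, 7], [242.9, 198.4]), ([85, 28, 23, 10, 117], [257.8, 202.1]), ([79, 32, 7, 5, 17], [241.4, 204.1])]
brass [([9, 18, 30, 27, 545], [394.1, 231.0]), ([62, 43, 31, 27, 594], [447.5, 255.8]), ([27, 64, 20, 19, 274], [406.6, 272.9])]
```

View pics/c1.png

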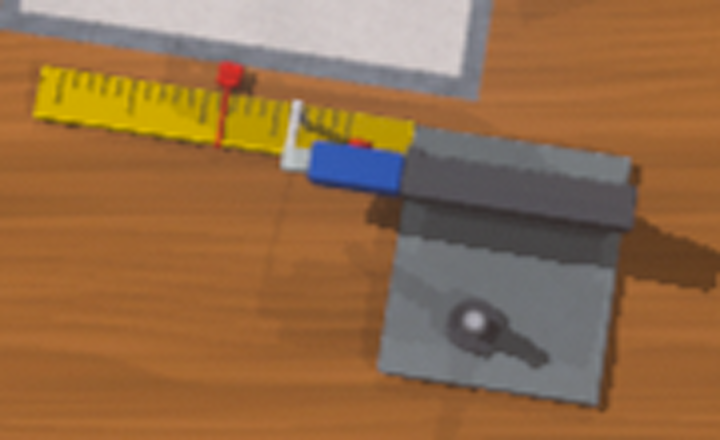

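View pics/c2.png

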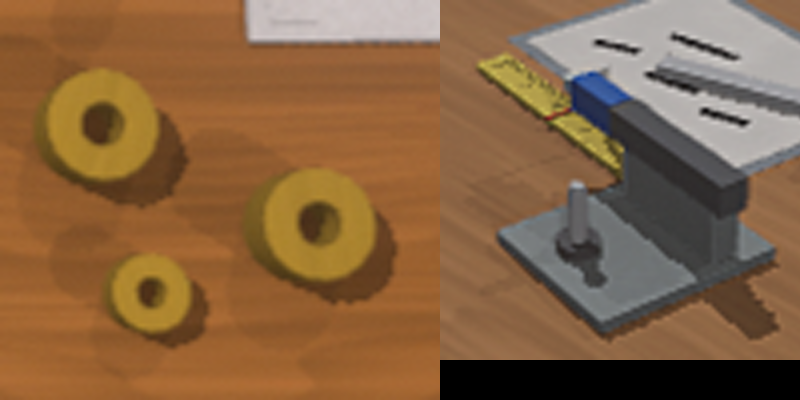

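```bash
cat >> h.py <<'E'
def c1(U,V,z): return onz('top',(U+.5)/4-.5+165,(V+.5)/4-.5+170,z)
def tri(a,b):
    (p,d),(q,e)=ray('top',*a),ray('side',*b); k=np.linalg.lstsq(np.c_[d,-e],q-p,rcond=None)[0]
    return p+k[0]*d,q+k[1]*e
E
python3 - <<'E'
from h import *
np.set_printoptions(precision=4,suppress=True)
ring=onz('top',407.6,272.9,.03)
post=c1(475,320,.072)
print('ring',ring,'post',post,'tri',tri((283.4,249.6),(263.9,231.0)), 'ring side', proj('side',ring))
sl=[c1(*p,.09) for p in((410,155),(403,193),(637,185),(635,230))]
S=sum(sl)/4; y=(sl[0]+sl[1]-sl[2]-sl[3])/2; print('len',np.linalg.norm(y)); 
g=[c1(*p,.091) for p in((312,143),(307,182),(405,192),(410,153))]
G=sum(g)/4; yg=(g[0]+g[1]-g[2]-g[3])/2
sc=c1(40,92,.008)-c1(413,137,.008)
for n,v in(('sleeve',y),('grip',yg),('scale',sc)): print(n,np.degrees(np.arctan2(-v[0],v[1])),np.linalg.norm(v))
yw=np.arctan2(-y[0],y[1])
ey=np.array([-np.sin(yw),np.cos(yw),0]);ex=np.array([np.cos(yw),np.sin(yw),0])
for n,P in(('S',S),('G',G),('redtop',c1(225,90,.01)),('redbot',c1(218,147,.01)),('ptip',c1(297,104,.013)),('scaleend',c1(40,92,.008))): print(n,P,'rel post x,y',(P-post)@ex*1e3,(P-post)@ey*1e3)
E
```

```text
ring [ 0.4273 -0.3859  0.03  ] post [ 0.488  -0.0573  0.072 ] tri (array([ 0.4881, -0.0573,  0.0722]), array([ 0.4894, -0.0585,  0.0723])) ring side [333.2762 303.1157]
len 0.1474985992819438
sleeve -8.65690402009165 0.1474985992819438
grip -6.158148799999992 0.06269669636580856
scale -7.230272648395697 0.2585149375238675
S [ 0.5689 -0.0869  0.09  ] rel post x,y 84.41343110985082 -17.12551848916221
G [0.5842 0.0165 0.091 ] rel post x,y 83.95460562671062 87.41723212925828
redtop [0.6504 0.1122 0.01  ] rel post x,y 135.02107123081166 191.95045202644488
redbot [0.6107 0.1164 0.01  ] rel post x,y 95.16686338969231 190.18860828251974
ptip [0.6398 0.0624 0.013 ] rel post x,y 132.08039544424813 141.14592364039655
scaleend [0.6499 0.2395 0.008 ] rel post x,y 115.39079249945773 317.7586993250116
```

```bash
cat >> h.py <<'E'
def to(P,yaw=None):
    o=status.get_obs(); R=Ro.from_euler('xyz',o['ee_rot'])
    print('shift mm',(R.inv().apply(np.array(P)-o['tool_pos'])*1e3).round(1),'z-turn deg', None if yaw is None else round(-((yaw-np.degrees(o['ee_rot'][2])+180)%360-180),2), 't',o['time'])
E
python3 - <<'E'
from h import *
to([.42,.1,.22]); to([.4273,-.3859,.15])
E
```

```text
shift mm [-383.1 -350.3  -14.9] z-turn deg None t 0.1
shift mm [-508.4 -819.7   55.9] z-turn deg None t 0.1
```

Call:
move_arm(targets=[[[-383,-350,-15],[0,0,0],1],[[-383,-350,-15],[0,0,0],1],[[-383,-350,-15],[0,0,0],1],[[-383,-350,-15],[0,0,0],1],[[-383,-350,-15],[0,0,0],1],[[-383,-350,-15],[0,0,0],1],[[-383,-350,-15],[0,0,0],1],[[-383,-350,-15],[0,0,0],1],[[-508,-820,56],[0,0,0],1],[[-508,-820,56],[0,0,0],1],[[-508,-820,56],[0,0,0],1],[[-508,-820,56],[0,0,0],1],[[-508,-820,56],[0,0,0],1],[[-508,-820,56],[0,0,0],1],[[-508,-820,56],[0,0,0],1],[[-508,-820,56],[0,0,0],1],[[-508,-820,56],[0,0,0],1],[[-508,-820,56],[0,0,0],1]])

```text
time: 2.35
tool_pos: [0.4267, -0.3851, 0.1486]
ee_rot: [3.14, -0.002, 2.895]
wrist_force: [0.6, 0.2, -0.0]
width: 0.0941
```

```bash
python3 - <<'E'
from h import *
to([.4273,-.3859,.004])
s=snap('side','s1.png');t=snap('top','t1.png')
print(status.get_obs()['joint_positions'],status.get_obs()['ee_rot'],proj('side',[.4273,-.3859,.015]))
w=np.zeros((440,800,3),np.uint8)
w[:440,:400]=cv2.resize(s[240:350,280:380],None,fx=4,fy=4); w[:440,400:]=cv2.resize(t[200:310,360:460],None,fx=4,fy=4)
cv2.imwrite('pics/c3.png',w[:,:,::-1])
E
```

```text
shift mm [ -1.   -0.9 144.6] z-turn deg None t 2.35
[-8.31242335e-01  1.58850336e-01  1.40160681e+00  6.05447761e-04
  1.58126084e+00 -2.15754601e+00] [3.14101911e+00 2.30824065e-04 2.89710623e+00] [332.86392174 307.49774575]
```

View pics/c3.png

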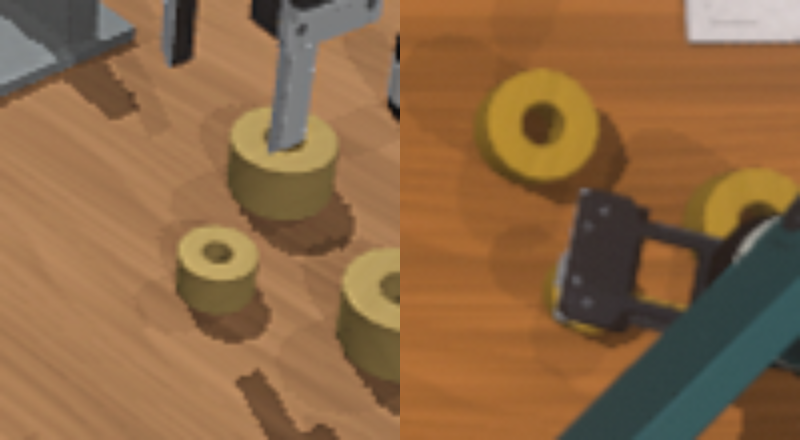

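The side view shows the small ring's top face centred at (333.8,302.9), against (333.3,303.1) predicted, so the position holds. The gripper is open above it with nothing in its way. I'll go down and grasp.

Call:
move_arm(targets=[[[-1,-1,60],[0,0,0],1],[[-1,-1,100],[0,0,0],1],[[-1,-1,130],[0,0,0],1],[[-1,-1,144],[0,0,0],1],[[-1,-1,144],[0,0,0],1],[[-1,-1,144],[0,0,0],-1],[[-1,-1,144],[0,0,0],-1],[[-1,-1,144],[0,0,0],-1],[[-1,-1,144],[0,0,0],-1],[[-1,-1,144],[0,0,0],-1],[[-1,-1,144],[0,0,0],-1]])

```text
time: 3.82
tool_pos: [0.4279, -0.3865, 0.0056]
ee_rot: [3.141, 0.0, 2.896]
wrist_force: [-0.4, 1.2, 2.2]
width: 0.0518
```

```bash
python3 - <<'E'
from h import *
to([.4279,-.3865,.15]);to([.4885,-.0578,.15]);to([.4885,-.0578,.10])
E
```

```text
shift mm [-0.000e+00  1.000e-01 -1.444e+02] z-turn deg None t 3.825
shift mm [  21.1  333.7 -144.2] z-turn deg None t 3.825
shift mm [ 21.1 333.6 -94.2] z-turn deg None t 3.825
```

Call:
move_arm(targets=[[[0,0,-50],[0,0,0],-1],[[0,0,-100],[0,0,0],-1],[[0,0,-144],[0,0,0],-1],[[3,50,-144],[0,0,0],-1],[[6,100,-144],[0,0,0],-1],[[9,150,-144],[0,0,0],-1],[[12,200,-144],[0,0,0],-1],[[15,250,-144],[0,0,0],-1],[[19,300,-144],[0,0,0],-1],[[21,334,-144],[0,0,0],-1],[[21,334,-120],[0,0,0],-1],[[21,334,-94],[0,0,0],-1],[[21,334,-94],[0,0,0],-1],[[21,334,-94],[0,0,0],-1],[[21,334,-94],[0,0,0],-1]])

```text
time: 5.7
tool_pos: [0.4895, -0.058, 0.1007]
ee_rot: [3.142, 0.002, 2.895]
wrist_force: [-0.1, -0.4, -4.1]
width: 0.0518
```

```bash
python3 - <<'E'
from h import *
s=snap('side','s2.png');t=snap('top','t2.png')
o=status.get_obs();print(o['tool_pos'],o['ee_rot'],o['width'])
p=o['tool_pos']+[0,0,-.0056+.03];print(proj('side',p),proj('side',p-[0,0,.03]),proj('top',p))
w=np.zeros((500,800,3),np.uint8)
w[:500,:400]=cv2.resize(s[190:290,220:300],None,fx=5,fy=5); w[:500,400:]=cv2.resize(t[200:300,250:330],None,fx=5,fy=5)
cv2.imwrite('pics/c4.png',w[:,:,::-1])
E
```

```text
[ 0.48937193 -0.05795064  0.10064694] [3.14153375e+00 2.17776944e-03 2.89551117e+00] 0.051971365585517945
[263.5554318 216.286085 ] [263.68425871 224.69856367] [284.08436377 247.80018046]
```

View pics/c4.png

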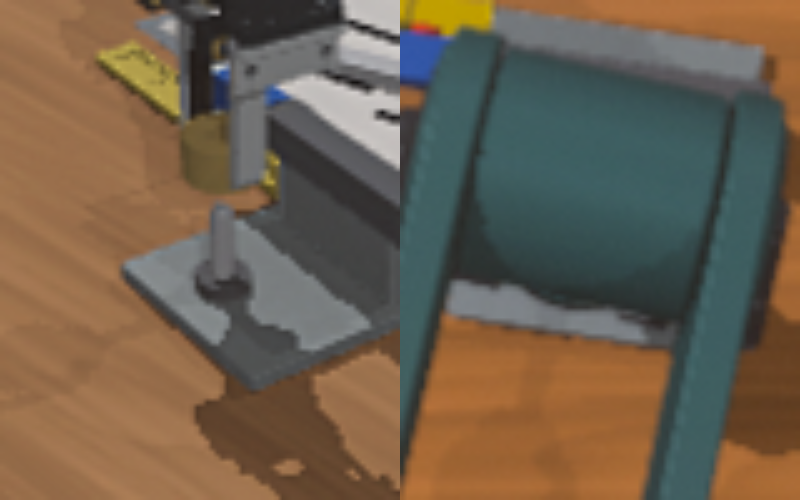

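The side view shows the ring's centre column in line with the post's, at about 222–223 in the crop. I'll go down in steps and watch the force.

Call:
move_arm(targets=[[[0,0,15],[0,0,0],-1],[[0,0,22],[0,0,0],-1],[[0,0,28],[0,0,0],-1],[[0,0,33],[0,0,0],-1],[[0,0,38],[0,0,0],-1],[[0,0,38],[0,0,0],-1]])

```text
time: 6.55
tool_pos: [0.4884, -0.0575, 0.061]
ee_rot: [3.142, -0.001, 2.896]
wrist_force: [-0.6, -1.0, -4.7]
width: 0.0518
```

Call:
move_arm(targets=[[[0,0,8],[0,0,0],-1],[[0,0,16],[0,0,0],-1],[[0,0,23],[0,0,0],-1],[[0,0,28],[0,0,0],-1],[[0,0,31],[0,0,0],-1],[[0,0,32],[0,0,0],-1],[[0,0,32],[0,0,0],-1]])

```text
time: 7.42
tool_pos: [0.4888, -0.0576, 0.0296]
ee_rot: [3.141, 0.0, 2.896]
wrist_force: [-0.0, 0.4, -4.8]
width: 0.0516
```

Call:
move_arm(targets=[[[0,0,2],[0,0,0],-1],[[0,0,2],[0,0,0],-1],[[0,0,2],[0,0,0],0.5],[[0,0,2],[0,0,0],0.5],[[0,0,2],[0,0,0],0.5],[[0,0,-40],[0,0,0],0.5],[[0,0,-90],[0,0,0],0.5],[[0,0,-140],[0,0,0],0.5],[[20,-50,-140],[0,0,0],0.5],[[40,-100,-140],[0,0,0],0.5],[[60,-150,-140],[0,0,0],0.5],[[60,-150,-140],[0,0,0],0.5],[[60,-150,-140],[0,0,0],0.5]])

```text
time: 9.05
tool_pos: [0.3943, -0.1884, 0.1697]
ee_rot: [3.141, 0.001, 2.895]
wrist_force: [-0.5, 0.1, 0.6]
width: 0.0704
```

```bash
python3 - <<'E'
from h import *
s=snap('side','s3.png');t=snap('top','t3.png')
o=status.get_obs();print(o['tool_pos'],o['ee_rot'],o['width'])
for z in (.022,.052,.072): print(z,proj('side',[.4885,-.0577,z]),proj('top',[.4885,-.0577,z]))
w=np.zeros((560,800,3),np.uint8)
w[:400,:400]=cv2.resize(s[190:270,230:310],None,fx=5,fy=5); w[:560,400:]=cv2.resize(t[175:275,205:276],(400,560))
cv2.imwrite('pics/c5.png',w[:,:,::-1])
E
```

```text
[ 0.39463739 -0.1876625   0.16955716] [3.14108033e+00 3.25681903e-04 2.89740982e+00] 0.07036217724519168
0.022 [263.72950404 244.45414244] [283.1567478  250.53785724]
0.052 [263.60479362 236.50499952] [283.38221397 249.88981056]
0.072 [263.5200365  231.10251202] [283.53925158 249.43844483]
```

View pics/c5.png

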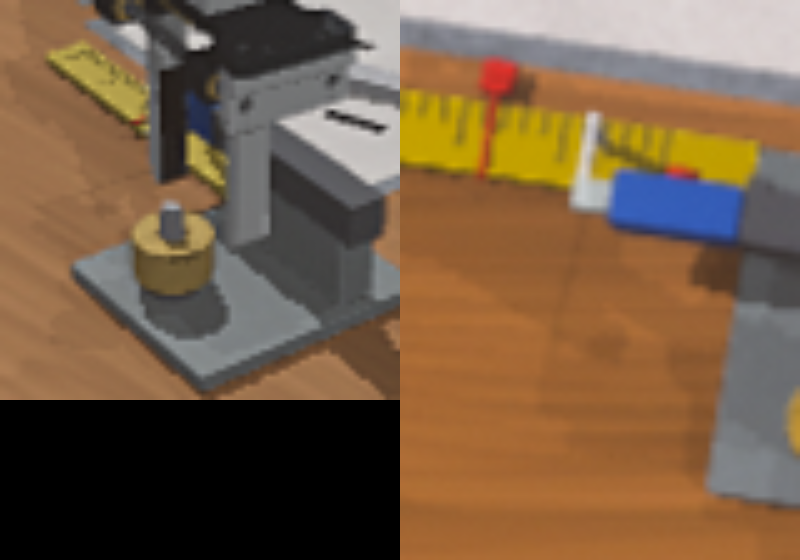

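The ring sits on the shoulder: its top face is at about (264.6,237) against (263.6,236.5) expected when seated, and the post tip shows above it. Next I work out the approach to the grip.

```bash
python3 - <<'E'
from h import *
t=cv2.imread('pics/t3.png'); hsv=cv2.cvtColor(t,cv2.COLOR_BGR2HSV)
m=cv2.inRange(hsv[180:240,200:340],(105,150,60),(125,255,255))
c=max(cv2.findContours(m,0,1)[0],key=cv2.contourArea); r=cv2.minAreaRect(c); print(r)
b=[onz('top',x+200,y+180,.091) for x,y in cv2.boxPoints(r)]; print(np.linalg.norm(np.diff(b,axis=0),axis=1))
post=np.array([.4885,-.0577,0])
G=onz('top',r[0][0]+200,r[0][1]+180,.091)
def c5(U,V,z): return onz('top',(U-400+.5)/5.634-.5+205,(V+.5)/5.6-.5+175,z)
red=[c5(488,95,.01),c5(485,175,.01)]
for yw in(-6.5,-7.5,-8.5):
    a=np.radians(yw);ex=np.array([np.cos(a),np.sin(a),0]);ey=np.array([-np.sin(a),np.cos(a),0])
    f=lambda P:(round((P-post)@ex*1e3,1),round((P-post)@ey*1e3,1))
    print(yw,'G',G[:2],f(G),'red',f(red[0]),f(red[1]),'draw',f(sum(red)/2)[1]-f(G)[1]-45)
to([.584,.0165,.15],82.5)
E
```

```text
((53.74566650390625, 31.15317726135254), (22.200349807739258, 9.351518630981445), 8.746162414550781)
[0.02404037 0.0566421  0.02402334]
-6.5 G [0.58505907 0.01779178] (np.float64(87.4), np.float64(85.9)) red (np.float64(143.0), np.float64(189.1)) (np.float64(103.4), np.float64(185.5)) draw 56.400000000000006
-7.5 G [0.58505907 0.01779178] (np.float64(85.9), np.float64(87.4)) red (np.float64(139.7), np.float64(191.6)) (np.float64(100.1), np.float64(187.3)) draw 57.0
-8.5 G [0.58505907 0.01779178] (np.float64(84.3), np.float64(88.9)) red (np.float64(136.3), np.float64(194.0)) (np.float64(96.8), np.float64(189.0)) draw 57.599999999999994
shift mm [-134.4  243.9   19.7] z-turn deg 83.51 t 9.15
```

Call:
move_arm(targets=[[[-17,30,0],[0,0,10.4],0.5],[[-34,61,0],[0,0,20.8],0.5],[[-50,91,0],[0,0,31.2],0.5],[[-67,122,0],[0,0,41.6],0.5],[[-84,152,0],[0,0,52],0.5],[[-101,183,0],[0,0,62.4],0.5],[[-118,213,10],[0,0,72.8],0.5],[[-134,244,20],[0,0,83.5],0.5],[[-134,244,20],[0,0,83.5],0.5],[[-134,244,20],[0,0,83.5],0.5],[[-134,244,20],[0,0,83.5],0.5]])

```text
time: 10.52
tool_pos: [0.5832, 0.0153, 0.1501]
ee_rot: [3.141, 0.0, 1.439]
wrist_force: [-0.5, 0.3, 0.1]
width: 0.0704
```

```bash
python3 - <<'E'
from h import *
o=status.get_obs();print(o['tool_pos'],np.degrees(o['ee_rot']),o['width'])
to([.5848,.017,.056],82.5)
E
```

```text
[0.58318555 0.01529046 0.15010514] [1.79948661e+02 6.22162721e-03 8.24570962e+01] 0.0703787326566932
shift mm [ 1.9  1.3 94.1] z-turn deg -0.04 t 10.525
```

Call:
move_arm(targets=[[[2,1,40],[0,0,0],0.5],[[2,1,75],[0,0,0],0.5],[[2,1,94],[0,0,0],0.5],[[2,1,94],[0,0,0],0.5],[[2,1,94],[0,0,0],-1],[[2,1,94],[0,0,0],-1],[[2,1,94],[0,0,0],-1],[[2,1,94],[0,0,0],-1],[[2,1,94],[0,0,0],-1],[[2,1,94],[0,0,0],-1],[[2,1,94],[0,0,0],-1]])

```text
time: 11.9
tool_pos: [0.5863, 0.0173, 0.0564]
ee_rot: [3.138, -0.001, 1.438]
wrist_force: [6.3, -0.0, 1.2]
width: 0.0258
```

Pinched: the width is 25.8 mm, so the button is flush. I'll draw most of the way out.

Call:
move_arm(targets=[[[0,2,0],[0,0,0],-1],[[8,2,0],[0,0,0],-1],[[16,2,0],[0,0,0],-1],[[24,2,0],[0,0,0],-1],[[32,2,0],[0,0,0],-1],[[40,2,0],[0,0,0],-1],[[46,2,0],[0,0,0],-1],[[50,2,0],[0,0,0],-1],[[50,2,0],[0,0,0],-1],[[50,2,0],[0,0,0],-1]])

```text
time: 13.15
tool_pos: [0.594, 0.0663, 0.0563]
ee_rot: [3.139, 0.001, 1.438]
wrist_force: [1.8, -3.6, 4.1]
width: 0.0258
```

```bash
python3 - <<'E'
from h import *
o=status.get_obs();print(o['tool_pos'],np.degrees(o['ee_rot']),o['width'],o['wrist_force'])
s=snap('side','s4.png');t=snap('top','t4.png')
w=np.zeros((560,800,3),np.uint8)
w[:400,:400]=cv2.resize(s[180:240,230:290],(400,400)); w[:560,400:]=cv2.resize(t[170:240,195:245],(400,560))
cv2.imwrite('pics/c6.png',w[:,:,::-1])
E
```

```text
[0.59399814 0.06626528 0.0563485 ] [1.79877842e+02 3.98272191e-02 8.23993551e+01] 0.02578801518607107 [ 1.75823277 -3.64162944  4.14638288]
```

View pics/c6.png

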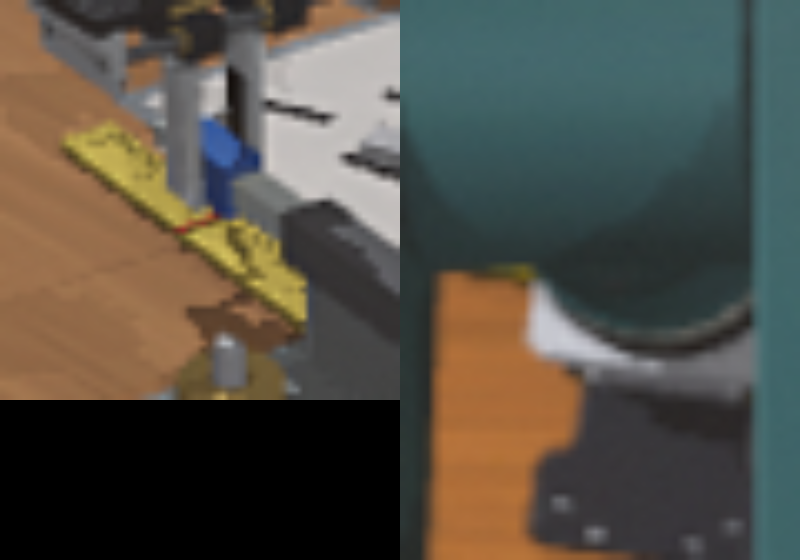

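The top view of the pointer is blocked by the wrist. In the side view the red line is visible at about (180–215, 213–230) in the crop, but the finger hides the pointer tip. I'll get the draw distance from the home pictures, where both show.

```bash
python3 - <<'E'
from h import *
np.set_printoptions(precision=1,suppress=True)
a=np.radians(-7.5);ex=np.array([np.cos(a),np.sin(a),0]);ey=np.array([-np.sin(a),np.cos(a),0])
G=np.array([.586,.0173,0])
tip=G+.035*ex+.045*ey+[0,0,.013]
t=sum(cv2.imread(f'pics/{f}.png').astype(float) for f in('top0','t3'))/2
s=cv2.imread('pics/side0.png').astype(float); s4=cv2.imread('pics/s4.png').astype(float)
def crop(im,n,roi,k,pts):
    x0,y0,x1,y1=roi; c=cv2.resize(im[y0:y1,x0:x1].clip(0,255).astype(np.uint8),None,fx=k,fy=k,interpolation=cv2.INTER_NEAREST)
    for P in pts:
        u,v=proj(n,P); print(n,u,v); cv2.circle(c,(int((u-x0+.5)*k),int((v-y0+.5)*k)),3,(255,0,255),1)
    return c
A=crop(t,'top',(212,180,272,222),13,[tip,tip+[0,0,.06]])[:,:780]
cv2.imwrite('pics/c7.png',A)
B=crop(s,'side',(250,190,285,220),11,[tip]);C=crop(s4,'side',(245,195,280,225),11,[tip+.0495*ey])
cv2.imwrite('pics/c8.png',np.hstack([B,C]))
h=cv2.cvtColor(t.astype(np.uint8),cv2.COLOR_BGR2HSV)
# red line: per-row weighted column of redness (yellow->red drop in green)
for v in range(190,206):
    r=t[v,214:230]; w=(r[:,2]-r[:,1]-35).clip(0); 
    p=t[v,230:250]; q=(p[:,0]-70).clip(0)  # blue channel: white on yellow
    print(v,(w@np.arange(214,230)/max(w.sum(),1)),w.max(),'white',(q@np.arange(230,250)/max(q.sum(),1)),q.max())
E
```

```text
top 240.68115777454796 200.38899359584906
top 238.88791917079743 196.44004352471293
side 270.2024143753563 218.06068936284228
side 262.17175097434523 212.4999775044786
190 220.9705497382199 128.5 white 248.02197802197801 18.5
191 220.71247357293868 87.5 white 0.0 0.0
192 221.57506361323155 62.0 white 0.0 0.0
193 222.71835443037975 65.5 white 0.0 0.0
194 221.35114503816794 70.5 white 238.35294117647058 5.5
195 220.61926605504587 58.5 white 238.89373814041747 117.5
196 220.5219298245614 59.5 white 238.7943143812709 129.5
197 220.40408163265306 67.0 white 238.7218045112782 116.0
198 220.21395348837208 57.5 white 238.53195488721803 115.5
199 220.00446428571428 63.5 white 238.27860696517413 129.0
200 219.76279069767443 63.0 white 238.1231884057971 122.5
201 219.62436548223351 55.5 white 237.91938250428817 132.0
202 219.55223880597015 55.5 white 237.68016194331983 114.0
203 219.3091603053435 64.5 white 237.47951807228915 108.0
204 219.20576131687244 63.5 white 237.36073059360731 115.0
205 219.04979253112035 69.5 white 241.3562119895743 129.0
```

View pics/c7.png

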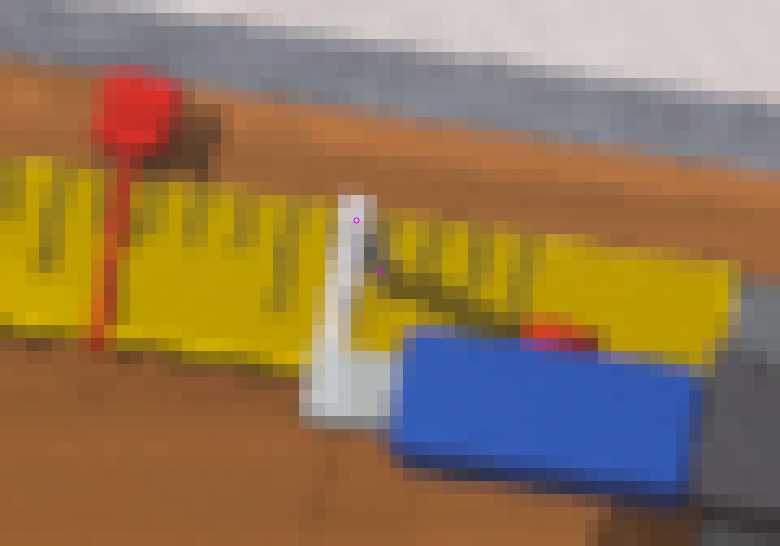

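View pics/c8.png

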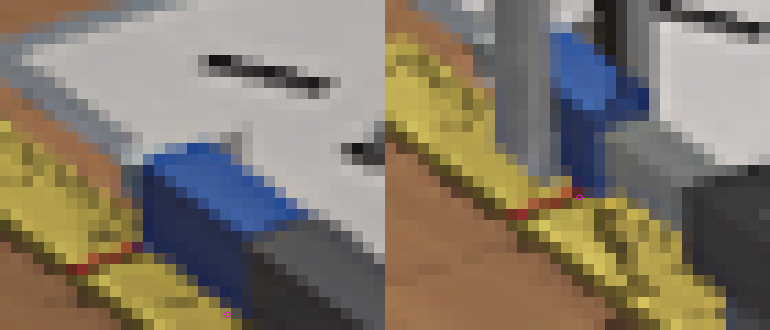

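```bash
python3 - <<'E'
from h import *
np.set_printoptions(precision=4,suppress=True)
ra,rb=onz('top',220.62,195,.010),onz('top',219.2,204,.010)
for zb in(.07,.075,.08):
    wa,wb=onz('top',238.89,195,zb),onz('top',237.36,204,zb)
    f=lambda p,q:np.degrees(np.arctan2((p-q)[1],(p-q)[0]))
    out=[]
    for yw in(-7.,-8.):
        a=np.radians(yw); ey=np.array([-np.sin(a),np.cos(a),0]); out.append(((ra+rb)/2-(wa+wb)/2)@ey*1e3)
    print(zb,'yaw red',f(ra,rb),'yaw bar',f(wa,wb),'dy',out)
# grip +y end edge and -y end from blue mask, subpixel on t3
E
```

```text
0.07 yaw red -8.06799159177271 yaw bar -9.088479815583163 dy [np.float64(55.918322717160834), np.float64(55.979661856330985)]
0.075 yaw red -8.06799159177271 yaw bar -9.088479815583185 dy [np.float64(56.44638771855781), np.float64(56.521997057637975)]
0.08 yaw red -8.06799159177271 yaw bar -9.088479815583133 dy [np.float64(56.97445271995482), np.float64(57.064332258944994)]
```

The draw needed is about 56.8 mm: the bar-to-mark estimate gives 56–57 and the grip geometry gives 57. 49.6 mm is done, so I draw 7 mm more.

Call:
move_arm(targets=[[[3,0,0],[0,0,0],-1],[[6,0,0],[0,0,0],-1],[[7,0,0],[0,0,0],-1],[[7,0,0],[0,0,0],-1],[[7,0,0],[0,0,0],-1],[[7,0,0],[0,0,0],-1]])

```text
time: 14.0
tool_pos: [0.5951, 0.0729, 0.0564]
ee_rot: [3.139, 0.001, 1.438]
wrist_force: [2.2, -4.5, 4.6]
width: 0.0264
```

```bash
python3 - <<'E'
from h import *
o=status.get_obs();p=o['tool_pos'];d=p-[.5863,.0173,.0564]
a=np.radians(-8);ey=np.array([-np.sin(a),np.cos(a),0]);ex=np.array([np.cos(a),np.sin(a),0])
print(p,np.degrees(o['ee_rot']),o['width'],o['wrist_force'],'draw',d@ey*1e3,'lat',d@ex*1e3)
s=snap('side','s5.png');t=snap('top','t5.png')
# slip check: blue grip front/back from side view, grip vs TCP
G=p.copy();G[2]=.091
c=[G+sx*.013*ex+sy*.03*ey for sx,sy in((-1,1),(-1,-1),(1,-1),(1,1))]
x0,y0=235,180;k=10
w=cv2.resize(np.ascontiguousarray(s[180:235,235:310,::-1]),None,fx=k,fy=k,interpolation=cv2.INTER_NEAREST)
tip=p*[1,1,0]+.035*ex+.045*ey+[0,0,.013]; r=(onz('top',220.62,195,.01)+onz('top',219.2,204,.01))/2
for q,col in [(x,(255,255,0)) for x in c]+[(tip,(255,0,255)),(r,(0,255,0))]:
    u,v=proj('side',q); cv2.circle(w,(int((u-x0+.5)*k),int((v-y0+.5)*k)),3,col,1)
print('tip-red y mm',(tip-r)@ey*1e3)
cv2.imwrite('pics/c9.png',w)
E
```

```text
[0.59507074 0.07289069 0.05635398] [1.79856373e+02 5.45297525e-02 8.23849741e+01] 0.026361839778039815 [ 2.15147239 -4.45037201  4.61343411] draw 56.270338794206594 lat 0.9486575308678974
tip-red y mm -1.0761826528203577
```

View pics/c9.png

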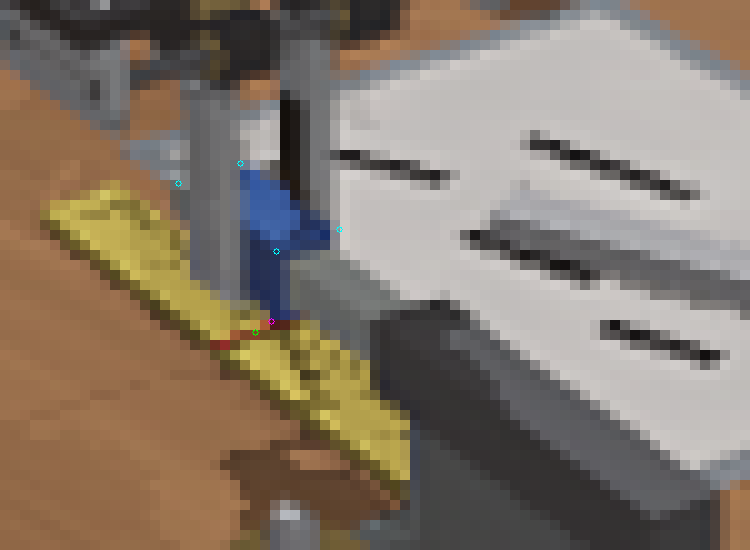

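The side view shows the red line ending right under the grip. The grip's rear corner has moved (-9.2,-6.1) px from home, against (-9.2,-6.4) for 56.3 mm, so the grip has not slipped. The estimates say 56.8–57.3 mm, so I add about 0.7 mm.

Call:
move_arm(targets=[[[0.7,0,0],[0,0,0],-1],[[0.7,0,0],[0,0,0],-1],[[0.7,0,0],[0,0,0],-1],[[0.7,0,0],[0,0,0],-1],[[0.7,0,0],[0,0,0],-1],[[0.7,0,0],[0,0,0],-1]])

```text
time: 14.85
tool_pos: [0.5951, 0.0734, 0.0564]
ee_rot: [3.139, 0.001, 1.438]
wrist_force: [2.0, -4.4, 5.4]
width: 0.0258
```

```bash
python3 - <<'E'
from h import *
a=np.radians(-8);ey=np.array([-np.sin(a),np.cos(a),0])
for i in range(4):
    o=status.get_obs(); print('draw',(o['tool_pos']-[.5863,.0173,.0564])@ey*1e3,o['width'],o['wrist_force'],o['time']); s=snap('side','s6.png')
x0,y0,k=225,180,8
cv2.imwrite('pics/c10.png',cv2.resize(np.ascontiguousarray(s[180:250,225:320,::-1]),None,fx=k,fy=k,interpolation=cv2.INTER_NEAREST))
E
```

```text
draw 56.83430960978947 0.02584655623726165 [ 1.98516918 -4.35186053  5.35039701] 14.85
draw 56.81144058472759 0.025773381011743705 [ 1.89523356 -5.68130492  5.41012537] 14.9
draw 56.82176786283029 0.025860611019015503 [ 1.86355551 -4.35079519  5.39662282] 14.95
draw 56.837573848379634 0.025826257097291902 [ 2.54611972 -4.69457242  5.0712477 ] 15.0
```

View pics/c10.png

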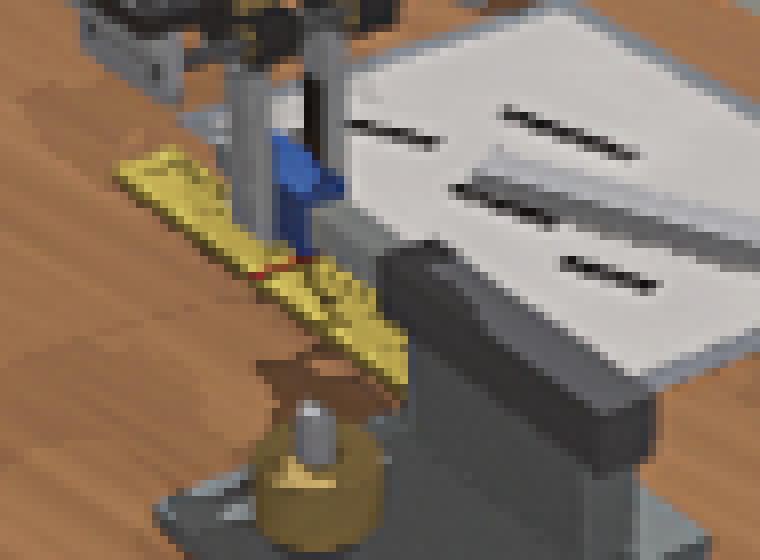

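The ring is still seated at (318,485) in the crop. The grip is held steady at the mark with the spring load of about 4.5 N. I'm handing in.

```bash
python3 -c "
from h import *
print(order.close_job())"
```

```text
the job is handed in; nothing more can be done
None
```

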